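# Turn the washed foot pad over on its drainer

### The arm

A 6-joint arm with a two-finger parallel gripper is mounted at the origin on the work surface. World frame = base frame: x ahead of the robot, y to its left, z up, the work surface at z = 0. Lengths are in mm, angles in rad, forces in N, time in s.
With the tool pointing down it reaches from about 275 to 1000 mm from the base axis. Payload 8.4 kg.
Tool frame: the origin (TCP) lies on the centre line of the jaws, within the pads' length; the fingertips stand 17 mm ahead of it and the grasp point (between the pads) lies 2 mm behind it (r.tcp_to_tips is the z of the fingertips in the tool frame, in mm); z points along the fingers, y is the direction in which the jaws open and shut (so a half turn about z gives the same grasp; the last joint's range is limited). The gripper opens to 85 mm and grips with 20 to 120 N. Pads are 22 mm wide; open, the fingers measure 114 mm over their backs; the gripper's body (76 mm by 85 mm) begins 54 mm behind the grasp point. The pads swing forward as they close: fully open they stand 13 mm farther back than shut.
Start: joints at [1.306, 0.353, 1.633, -0, 1.155, -0.002], TCP at [162.364, 603.544, 211.681] pointing down, gripper open.
Joint ranges: [-2.63, 2.63], [-0.92, 2.1], [0.06, 2.66], [-1.3, 4.44], [0, 2.69], [-3.02, 3.02]. Speed limits (rad/s): [2.22, 2.22, 2.79, 3.14, 3.14, 3.14].

### API

Orientations are given as [roll, pitch, yaw] about the fixed x, y, z axes, in that order (R = Rz(yaw) Ry(pitch) Rx(roll)).
In Python, from rig import r, cams, job gives the robot as it stands.
- The arm moves only by the tool drive_tool, never from a script. Its argument "deltas" is a list of rows, each a list of 4 numbers: the shift along the tool's x, y, z in cm, then the turn about the tool's z in rad. In form: [[x, y, z, roll], ...]. A call has 1 to 12 rows; each row shifts and turns the commanded pose from where the row before left it, along the tool's axes as they then stand; what a row does not reach is not made up. A row lasts 1/12 s, in which the tool goes at most 41.7 mm and 7.16 degrees, less where a joint would pass 70% of its speed; a pose out of reach is approached as far as the arm can. A call with a gripper value outside its range is refused whole. "jaw" is the closure, from 0 (fully open) to 1 (shut), set as the call begins (left out, the last holds). The fingers move at their own pace and stop on an object; "force" is the grip in N (left out, the last holds). Time passes only in rows, so rows that do not move let the fingers close. It gives the time, the measured TCP pose, the force and the opening at its end, in the units of the state.
- r.sense(): the state, without advancing time (a new reading comes with each control period).
- cams.grab_frame(name): name is "scene" or "top" or "wrist"; returns (picture, depth): 400x640x3 uint8, red, green, blue; 400x640 float32, mm along the optical axis (not along the pixel's ray), 0 where there is no reading.
- cams.camera_params(name): a dict with "fx", "fy", "cx", "cy" (pixels), "R" (3x3) and "t" (3): a world point X has camera coordinates R X + t. Camera axes: x right, y down, z forward; pixel columns grow to the right and rows downward; lengths in mm; the calibration is good to about 2 mm. A picture is of the moment at which its call begins: read the wrist's pose just before it. camera_params takes no time and is no camera call; for the wrist camera it gives the pose at the moment of the call.
- job.sign_off(): hands the job in, once; it reports no verdict.
The state is a dict: "clock": time; "qpos": joint angles; "qvel": joint speeds; "joint_efforts": joint torques, N m; "eef_pos": TCP position; "tcp_rot": TCP orientation; "contact_force": force on the tool from outside, world axes, zero at the start; "wrist_torque": the same for the moment, N m; "opening": opening from 0.0 (shut) to 1.0 (fully open).
Only numpy, scipy, OpenCV 4.12 (cv2) and the standard library are available. Lean on these libraries where they do the work, as an engineer would, in place of code of your own. Each camera call takes 0.05 s, during which the arm holds its last target. There are 200 camera calls.

### The job

Two rubber machine-foot pads lie drying on the white drainers. Pick up the steel spatula and, tilting it up with a turn of the wrist, flip the square pad over so that it ends upside down, lying flat on the upper step of its drainer; it is still wet with cleaner, so only the spatula may touch it. Leave the round pad where it lies, and finally set the spatula back down flat on the open table, handle uppermost as you found it.

Things in the scene. Friction and masses are not known exactly. Their poses are not given: they have to be found in the camera images.
- spatula: Cranked spatula, 0.18 kg, standing on its flat steel blade, 85 (x) x 70 (y) x 3 mm. Origin: middle of the blade's underside; z up, x to the free front edge (x = +42.5 mm). A neck rises at the blade's rear to a level black handle 20 mm wide and high, x = -58 to -158 mm, y = 0, its centre line 45 mm above the underside. Balance point x = -18 mm: grip the handle near x = -85 mm.
- square_pad: Dark grey rubber pad, 90 x 90 x 12 mm, 0.12 kg, origin at its middle. Starts with z up: smooth face with a dark round spot on top, ribs underneath; turned over, z points down. It lies on the lower step of its drainer, far edge up to 10 mm short of the riser and nearly square to it, near edge overhanging the step's open near end by about 36 mm: room for the spatula underneath.
- drainer: White drainer, fixed, under the square pad (a twin holds the round one). Origin on the table below the step's riser, mid-width; x away from the robot. Lower step x -58 to 0 mm, top 50 mm high, board 10 mm thick, near end open; upper step x 0 to 122, top 56. Side walls (110 apart) and end wall 64 high. With its near edge raised, the pad bears on the riser; past upright it falls onto the upper step.
- round_pad: Round dark grey rubber pad, 90 mm across, 12 mm thick, origin at its middle, lying on the other drainer; to be left alone.

How it is judged (in metres and radians):
On the way:
1. the square pad is tipped up by the spatula, which is itself tilted by 10 degrees or more (angle between square_pad's own z axis and vertical above 0.35 rad and contact force between spatula and square_pad above 0.03 N and angle between spatula's own z axis and vertical above 0.17 rad), for 0.02 s.
At the end, for the whole second after the job is handed in: The square pad lies upside down (within 10 degrees), at rest on its drainer's upper step, its middle 20 to 90 mm beyond the riser, within 30 mm of the centre line, under 72 mm high. The spatula rests on the table, blade down, level within 10 degrees, underside under 12 mm high (angle between square_pad's own z axis and vertical above 2.96 rad and x of square_pad in the frame of drainer between 0.02 and 0.09 m and y of square_pad in the frame of drainer between -0.03 and 0.03 m and z of square_pad in the frame of drainer below 0.072 m and linear speed of each of square_pad, spatula below 0.02 m/s and height (world z) of spatula below 0.012 m and angle between spatula's own z axis and vertical below 0.17 rad); the robot touches nothing.
It fails at once if the round pad is moved by more than 20 mm (distance of round_pad from where it was at the start of the episode above 0.02 m).
It fails at once if the fingers or the arm touch the square pad (contact force between any of the fingers, the arm and square_pad above 0.5 N).
It also fails if it takes over 48 s, if anything falls off the work surface, if the arm or the gripper's body presses on something with over 40 N, if the wrist force passes 120 N, or if a joint passes its speed limit or range.

## Working session

There is one attempt and no reset: what is moved stays moved. The work goes in short steps, Python scripts to look and compute and a tool call to move; the robot and the scene stay as the last step left them, time stands still between calls to the robot, and variables do not carry over. Pictures are saved under pics/ and viewed, about 8 in all and at most 12, crops included, and the job is handed in when it is done.

Besides the shell and the picture viewer there is one more tool, called after ">>>" as a command line: name --pt "numbers of a row" for each row, then --argument value for the rest. drive_tool: Moves the arm, as the interface text tells. Its arguments: {"type":"object","properties":{"deltas":{"type":"array"},"jaw":{"type":"number"},"force":{"type":"number"}},"required":["deltas"]}

```bash
ls; mkdir -p pics; python3 - <<'E'
from rig import r,cams,job
import cv2,numpy as np
print(r.sense())
for n in ("scene","top"):
    p,d=cams.grab_frame(n); cv2.imwrite(f"pics/{n}0.png",p[:,:,::-1]); np.save(f"pics/{n}0.npy",d); np.save(f"pics/{n}0rgb.npy",p)
    print(n,cams.camera_params(n),(d>0).mean())
E
```

```text
pics
{'clock': 0.0, 'qpos': array([ 1.30559390e+00,  3.53679956e-01,  1.63417904e+00,  8.30258609e-06,
        1.15519693e+00, -2.42028728e-03]), 'qvel': array([-5.00969105e-04,  2.58986249e-04,  1.56227193e-03, -7.92668256e-04,
       -9.10180533e-05,  4.38550182e-04]), 'joint_efforts': array([ 5.81016120e-04, -6.05258131e+01, -3.42063439e+01,  6.94703772e-05,
        9.51899390e-03,  7.01110253e-05]), 'eef_pos': array([162.22509974, 603.02780845, 210.92262912]), 'tcp_rot': array([-3.14012940e+00, -1.11324300e-05,  2.87880715e+00]), 'contact_force': array([-0.65194273,  0.75333985,  0.63267249]), 'wrist_torque': array([-0.02029351,  0.02616874, -0.09560453]), 'opening': 1.000114837345261}
scene {'fx': 406.6127245943074, 'fy': 406.6127245943074, 'cx': 320.3621443701288, 'cy': 195.68271931058334, 'R': array([[-0.7686863 ,  0.63961295,  0.00408044],
       [ 0.48429733,  0.58617167, -0.64950664],
       [-0.41782469, -0.49729071, -0.76034497]]), 't': array([ 475.26229218, -229.9603247 , 1202.90824497])} 0.99594140625
top {'fx': 436.2428313011104, 'fy': 436.2428313011104, 'cx': 321.54000080519916, 'cy': 195.01908502366845, 'R': array([[-0.02432446, -0.99898441,  0.03792711],
       [-0.99725978,  0.02159614, -0.07075691],
       [ 0.06986597, -0.03954431, -0.99677229]]), 't': array([-11.96585063, 609.00439299, 992.77696744])} 0.996140625
```

View pics/top0.png

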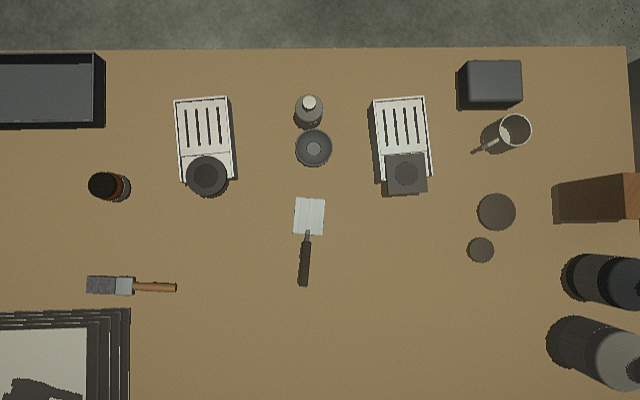

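View pics/scene0.png

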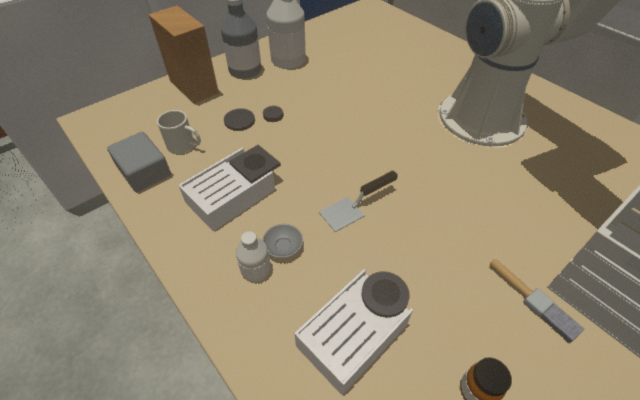

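The top view shows the spatula's blade at (309,216), with its handle toward the robot at (304,263). The square pad is at (405,172) on the right-hand drainer (398,140), and the round pad is on the left one. The scene view agrees. Next I measure them.

```bash
cat > h.py <<'E'
import numpy as np,cv2
from rig import r,cams,job
def pts(d,c):
    v,u=np.mgrid[:d.shape[0],:d.shape[1]]
    X=np.stack([(u-c["cx"])/c["fx"]*d,(v-c["cy"])/c["fy"]*d,d],-1)
    return (X-c["t"])@c["R"]          # world
def rect(P): 
    (c,s,a)=cv2.minAreaRect(P[:,:2].astype(np.float32)); return np.round(c,1),np.round(s,1),round(a,1)
def big(m):
    n,l,s,_=cv2.connectedComponentsWithStats(m.astype(np.uint8),connectivity=4)
    return l==1+np.argmax(s[1:,4])
E
python3 - <<'E'
from h import *
rois={"top":dict(pad=(150,200,375,435),dr=(90,192,360,436),blade=(190,238,288,330),handle=(232,292,292,316)),
"scene":dict(pad=(140,185,225,285),dr=(140,228,178,282),blade=(195,235,315,368),handle=(168,200,355,402))}
for n in ("top","scene"):
    d=np.load(f"pics/{n}0.npy");g=np.load(f"pics/{n}0rgb.npy");c=cams.camera_params(n)
    W=pts(d,c);hsv=cv2.cvtColor(g,cv2.COLOR_RGB2HSV);z=W[...,2];V=hsv[...,2];S=hsv[...,1]
    for k,(a,b,e,f) in rois[n].items():
        R=np.zeros(z.shape,bool);R[a:b,e:f]=1
        m={"pad":(V<110)&(z>52)&(z<72),"dr":(V>150)&(S<60)&(z>35),"blade":(V>120)&(S<60)&(z<15),"handle":(V<80)&(z>40)&(z<65)}[k]&R
        if m.sum()<10: print(n,k,m.sum(),z[R].min(),z[R].max());continue
        m=big(m);P=W[m]
        w=P[:,:2]-P[:,:2].mean(0);ax=np.linalg.svd(w,full_matrices=False)[2][0]
        print(n,k,m.sum(),"z",np.round(np.percentile(P[:,2],[5,50,95]),1),"mean",P[:,:2].mean(0).round(1),rect(P),"axis",np.degrees(np.arctan2(ax[1],ax[0])).round(1))
E
```

```text
top pad 1587 z [58.3 61.4 64.3] mean [ 649.7 -215.2] (array([ 651.4, -216.4]), array([93.3, 91.5]), 3.1) axis 111.1
top dr 2559 z [51.4 55.8 64.4] mean [ 752.3 -209.3] (array([ 698.3, -118.8]), array([208. , 361.4]), 20.5) axis 167.0
top blade 1069 z [-1.   2.3  5.5] mean [562.3   4.9] (array([561.8,   4.8]), array([70.5, 87.1]), 83.7) axis 174.1
top handle 395 z [51.3 54.1 56.8] mean [454.5  16.8] (array([454.8,  16.7]), array([19.9, 98.6]), 83.8) axis 173.6
scene pad 1072 z [56.8 62.6 64.9] mean [ 652.3 -213.2] (array([ 649.7, -222. ]), array([ 89. , 106.3]), 3.4) axis 103.6
scene dr 1870 z [54.8 57.1 65.5] mean [ 757.5 -208.7] (array([796.1,  80.6]), array([759.3, 208.3]), 77.6) axis 56.7
scene blade 896 z [1.2 3.9 6.5] mean [559.8   6.2] (array([556.5,   4.4]), array([75.4, 91.9]), 83.5) axis -6.4
scene handle 317 z [43.9 55.  57.7] mean [457.4  21.2] (array([453. ,  19.4]), array([17.6, 98. ]), 83.7) axis -7.0
```

```bash
python3 - <<'E'
from h import *
for n,(a,b,e,f) in {"top":(90,192,360,436),"scene":(140,228,178,282)}.items():
    d=np.load(f"pics/{n}0.npy");g=np.load(f"pics/{n}0rgb.npy");c=cams.camera_params(n)
    W=pts(d,c);z=W[...,2];hsv=cv2.cvtColor(g,cv2.COLOR_RGB2HSV);R=np.zeros(z.shape,bool);R[a:b,e:f]=1
    m=R&(z>46)&(z<69)&(hsv[...,2]>130)&(hsv[...,1]<70)&(W[...,0]>560)&(W[...,0]<850)
    P=W[m];print(n,rect(P))
    # direction of the side walls / end wall from rim points
    q=W[m&(z>61)];print(" rim",len(q),rect(q))
    for s,t in ((-200,-130),(-300,-240)):
        k=q[(q[:,1]>s)&(q[:,1]<t)&(q[:,0]<790)]
        if len(k)>15: l=np.polyfit(k[:,0],k[:,1],1);print(" wall",len(k),np.degrees(np.arctan(l[0])).round(1),np.polyval(l,700).round(1),k[:,0].min().round(1))
    k=q[q[:,0]>790]; 
    if len(k)>15:l=np.polyfit(k[:,1],k[:,0],1);print(" end",len(k),-np.degrees(np.arctan(l[0])).round(1),np.polyval(l,-210).round(1))
    # heights along centre: lower step/upper step
E
python3 - <<'E'
import cv2
a=cv2.imread('pics/top0.png')[85:205,350:450];b=cv2.imread('pics/scene0.png')[135:235,170:290]
cv2.imwrite('pics/c.png',cv2.hconcat([cv2.resize(a,(400,480),interpolation=2),cv2.resize(b,(400,480),interpolation=2)]))
E
```

```text
top (array([ 733.2, -211.5]), array([185. , 120.3]), 4.3)
 rim 365 (array([ 733.2, -211.5]), array([184.2, 120.3]), 4.3)
 wall 115 4.2 -156.2 638.5
 wall 107 4.2 -271.6 645.6
 end 141 1.9 817.3
scene (array([ 713.9, -212. ]), array([220.6, 123.1]), 4.6)
 rim 449 (array([ 713.7, -212. ]), array([220.4, 123.1]), 4.6)
 wall 149 4.3 -155.0 634.8
 wall 124 3.8 -270.2 612.0
 end 175 2.1 815.3
```

View pics/c.png

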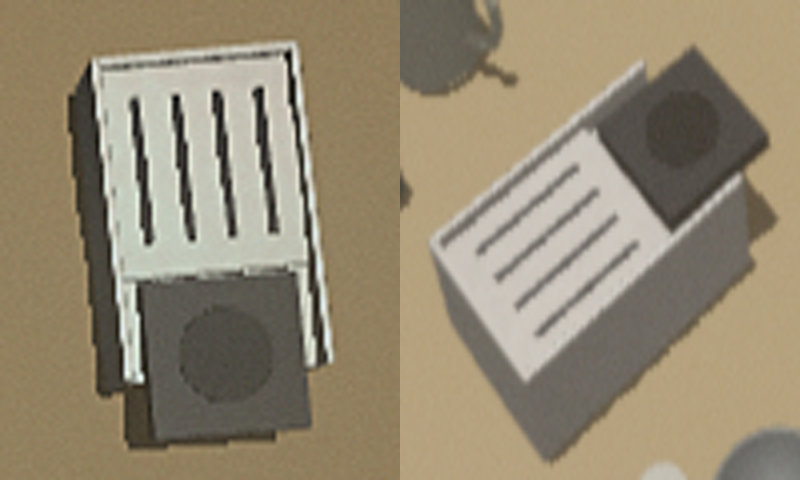

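Crop check: the pad's far edge sits just short of the riser, square to it within about 1°, and its near edge overhangs. The drainer's axis is at 4.2° with its riser near (697,-214), and the spatula's axis is at -6.3°. Now I move over the handle.

```bash
cat >> h.py <<'E'
def togo(target,yaw=None,n=12):
    "print tool-axis shift (cm) per row for n rows, after any turn to yaw"
    s=r.sense();p=np.array(s["eef_pos"]);y0=s["tcp_rot"][2];y=y0 if yaw is None else yaw
    d=np.array(target)-p;c,q=np.cos(y),np.sin(y)
    t=np.array([c*d[0]+q*d[1],q*d[0]-c*d[1],-d[2]])/10
    print("t",round(s["clock"],2),"pos",p.round(1),"rot",np.round(s["tcp_rot"],3),"roll",round((y0-y+np.pi)%(2*np.pi)-np.pi,3),"total cm",t.round(2),"per row",(t/n).round(3),"F",np.round(s["contact_force"],1),"open",round(s["opening"],3))
E
python3 -c "
from h import *
togo((477,14.5,110),3.032,24)"
```

```text
t 0.1 pos [162.3 603.1 211. ] rot [-3.14  -0.     2.879] roll -0.153 total cm [-37.72 -55.06  10.1 ] per row [-1.572 -2.294  0.421] F [-0.2  0.4 -0.5] open 1.001
```

>>> drive_tool --pt "0 0 0 -0.077" --pt "0 0 0 -0.077" --jaw 0

```text
clock: 0.27
eef_pos: [162.3, 603.2, 211.2]
tcp_rot: [-3.141, -0.0, 3.036]
contact_force: [-0.6, -0.0, -0.8]
opening: 1.0
```

>>> drive_tool --pt "-1.57 -2.29 0.42 0" --pt "-1.57 -2.29 0.42 0" --pt "-1.57 -2.29 0.42 0" --pt "-1.57 -2.29 0.42 0" --pt "-1.57 -2.29 0.42 0" --pt "-1.57 -2.29 0.42 0" --pt "-1.57 -2.29 0.42 0" --pt "-1.57 -2.29 0.42 0" --pt "-1.57 -2.29 0.42 0" --pt "-1.57 -2.29 0.42 0" --pt "-1.57 -2.29 0.42 0" --pt "-1.57 -2.29 0.42 0"

```text
clock: 1.27
eef_pos: [320.1, 308.5, 161.0]
tcp_rot: [-3.141, -0.0, 3.033]
contact_force: [1.0, 0.4, 0.5]
opening: 0.994
```

>>> drive_tool --pt "-1.57 -2.29 0.42 0" --pt "-1.57 -2.29 0.42 0" --pt "-1.57 -2.29 0.42 0" --pt "-1.57 -2.29 0.42 0" --pt "-1.57 -2.29 0.42 0" --pt "-1.57 -2.29 0.42 0" --pt "-1.57 -2.29 0.42 0" --pt "-1.57 -2.29 0.42 0" --pt "-1.57 -2.29 0.42 0" --pt "-1.57 -2.29 0.42 0" --pt "-1.57 -2.29 0.42 0" --pt "-1.57 -2.29 0.42 0"

```text
clock: 2.27
eef_pos: [477.6, 14.9, 110.5]
tcp_rot: [-3.142, -0.0, 3.033]
contact_force: [0.1, -0.2, 0.0]
opening: 0.999
```

```bash
python3 -c "
from h import *
togo((477,14.5,43),3.032,6)
for n in ('wrist','scene'):
    p,d=cams.grab_frame(n);cv2.imwrite(f'pics/{n}1.png',p[:,:,::-1])
    c=cams.camera_params(n);W=pts(d,c);hsv=cv2.cvtColor(p,cv2.COLOR_RGB2HSV)
    m=(hsv[...,2]<90)&(W[...,2]>42)&(W[...,2]<65)&(d>0)&(abs(W[...,0]-455)<80)&(abs(W[...,1]-17)<50)
    if m.sum()>20: P=W[big(m)];print(n,len(P),P[:,2].mean(),rect(P))
"
```

```text
t 2.27 pos [477.6  14.9 110.5] rot [-3.142 -0.     3.033] roll 0.001 total cm [ 0.05 -0.04  6.75] per row [ 0.008 -0.007  1.125] F [ 0.1 -0.2  0. ] open 0.999
wrist 3669 53.93037100674562 (array([455.4,  12.3]), array([20. , 98.6]), 83.7)
scene 341 53.542322649672165 (array([452.6,  19.3]), array([19.8, 99.3]), 82.5)
```

View pics/wrist1.png

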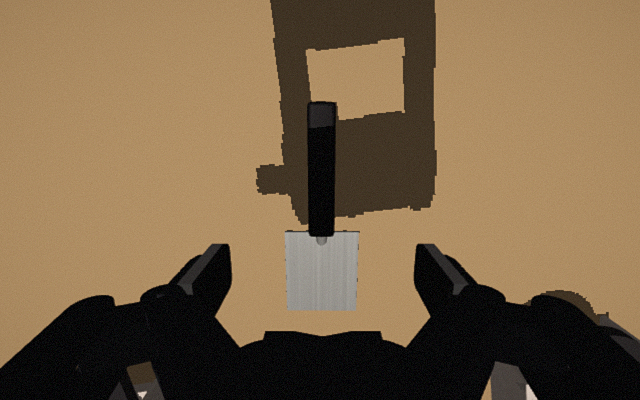

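The wrist view shows the handle at column 321, midway between the jaws (231 and 415) and parallel to them. Descend and grip lightly.

>>> drive_tool --pt "0 0 1.35 0" --pt "0 0 1.35 0" --pt "0 0 1.35 0" --pt "0 0 1.35 0" --pt "0 0 1.35 0" --pt "0 0 0 0"

```text
clock: 2.87
eef_pos: [475.1, 16.8, 41.4]
tcp_rot: [-3.141, -0.004, 3.033]
contact_force: [-1.1, -0.2, 0.6]
opening: 0.998
```

>>> drive_tool --pt "0 0 0 0" --pt "0 0 0 0" --pt "0 0 0 0" --pt "0 0 0 0" --pt "0 0 0 0" --pt "0 0 0 0" --pt "0 0 0 0" --pt "0 0 0 0" --pt "0 0 0 0" --pt "0 0 0 0" --jaw 1 --force 25

```text
clock: 3.7
eef_pos: [477.2, 16.2, 43.4]
tcp_rot: [-3.142, -0.0, 3.033]
contact_force: [0.5, 0.2, -1.2]
opening: -0.0
```

```bash
python3 -c "
from h import *
togo((477,14.5,43))
a=cams.grab_frame('wrist')[0];b=cams.grab_frame('scene')[0]
cv2.imwrite('pics/2.png',np.vstack([a[150:400,:,::-1],cv2.resize(b[140:260,280:480,::-1],(640,384),interpolation=2)])[:600])
"
```

```text
t 3.7 pos [477.2  16.2  43.4] rot [-3.142 -0.     3.033] roll 0.0 total cm [ 0.   -0.18  0.04] per row [ 0.    -0.015  0.003] F [ 0.5  0.2 -1.2] open -0.0
```

View pics/2.png

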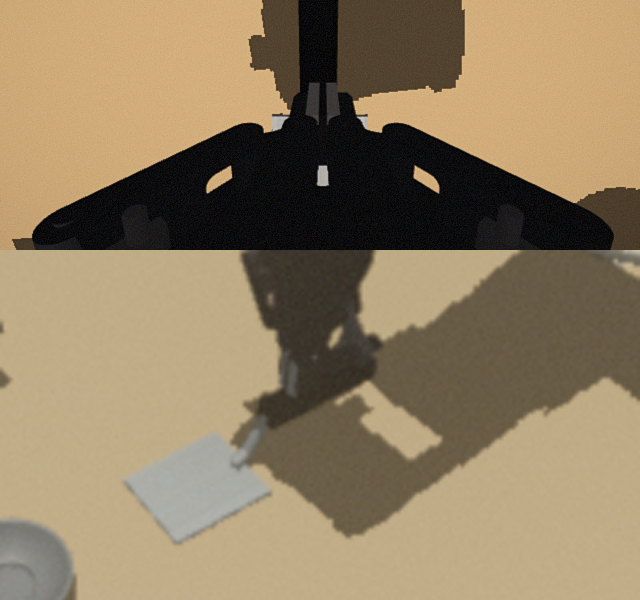

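```bash
python3 -c "
from h import *
a,d=cams.grab_frame('wrist');s=cams.grab_frame('scene')[0]
b=np.clip(a[190:310,240:400,::-1].astype(float)*3,0,255).astype(np.uint8)
e=np.clip(s[140:220,340:430,::-1].astype(float)*2.5,0,255).astype(np.uint8)
cv2.imwrite('pics/3.png',np.hstack([cv2.resize(b,(400,300),interpolation=2),cv2.resize(e,(338,300),interpolation=2)]))
c=cams.camera_params('wrist');W=pts(d,c)
for v in (210,225,235,240,245,250,260): print(v,[tuple(W[v,u].round(0).astype(int)) for u in range(296,352,6)])
"
```

```text
210 [(np.int64(475), np.int64(-3), np.int64(0)), (np.int64(459), np.int64(6), np.int64(53)), (np.int64(459), np.int64(10), np.int64(55)), (np.int64(459), np.int64(13), np.int64(55)), (np.int64(459), np.int64(16), np.int64(55)), (np.int64(460), np.int64(19), np.int64(55)), (np.int64(460), np.int64(22), np.int64(54)), (np.int64(478), np.int64(26), np.int64(0)), (np.int64(478), np.int64(30), np.int64(-1)), (np.int64(479), np.int64(34), np.int64(0))]
225 [(np.int64(486), np.int64(-5), np.int64(0)), (np.int64(467), np.int64(5), np.int64(54)), (np.int64(467), np.int64(9), np.int64(54)), (np.int64(467), np.int64(12), np.int64(55)), (np.int64(468), np.int64(15), np.int64(54)), (np.int64(468), np.int64(18), np.int64(54)), (np.int64(468), np.int64(21), np.int64(54)), (np.int64(489), np.int64(25), np.int64(0)), (np.int64(489), np.int64(29), np.int64(0)), (np.int64(490), np.int64(33), np.int64(0))]
235 [(np.int64(493), np.int64(-6), np.int64(-1)), (np.int64(472), np.int64(5), np.int64(53)), (np.int64(472), np.int64(8), np.int64(56)), (np.int64(467), np.int64(12), np.int64(69)), (np.int64(467), n
[... 1359 characters left out ...]
64(15), np.int64(86)), (np.int64(467), np.int64(18), np.int64(87)), (np.int64(468), np.int64(20), np.int64(86)), (np.int64(467), np.int64(23), np.int64(88)), (np.int64(472), np.int64(25), np.int64(78)), (np.int64(472), np.int64(28), np.int64(78))]
260 [(np.int64(470), np.int64(5), np.int64(87)), (np.int64(469), np.int64(7), np.int64(89)), (np.int64(466), np.int64(11), np.int64(95)), (np.int64(466), np.int64(13), np.int64(96)), (np.int64(467), np.int64(15), np.int64(96)), (np.int64(467), np.int64(18), np.int64(96)), (np.int64(467), np.int64(20), np.int64(96)), (np.int64(467), np.int64(22), np.int64(96)), (np.int64(472), np.int64(25), np.int64(88)), (np.int64(473), np.int64(27), np.int64(87))]
```

View pics/3.png

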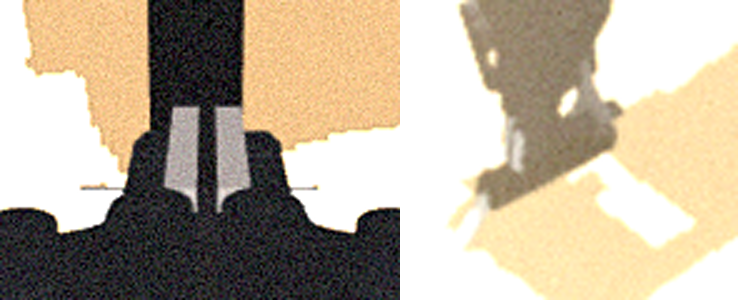

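Opening reads 0 (shut) and the pads look shut above the handle, so the grip is doubtful. I'll do a lift test with a wrist picture.

>>> drive_tool --pt "0 0 -0.7 0" --pt "0 0 -0.7 0" --pt "0 0 -0.7 0" --pt "0 0 -0.7 0" --pt "0 0 0 0"

```text
clock: 4.32
eef_pos: [478.4, 16.3, 73.2]
tcp_rot: [3.141, 0.003, 3.033]
contact_force: [0.2, -0.7, -0.1]
opening: 0.0
```

```bash
python3 -c "
from h import *
togo((477,14.5,43))
a,d=cams.grab_frame('wrist');c=cams.camera_params('wrist');W=pts(d,c)
for v in range(190,262,4): print(v,[tuple(map(int,W[v,u].round(0))) for u in (302,314,322,330,340)])
s,d=cams.grab_frame('scene');W=pts(d,cams.camera_params('scene'));V=s.max(-1)
print('handle end z',np.percentile(W[175:190,375:396][V[175:190,375:396]<60][:,2],[10,50,90]), 'blade z',np.median(W[205:222,330:352,2]))
b=np.clip(a[150:310,220:420,::-1].astype(float)*3,0,255).astype(np.uint8)
cv2.imwrite('pics/4.png',np.hstack([cv2.resize(b,(400,320),interpolation=2),cv2.resize(s[140:260,300:450,::-1],(400,320),interpolation=2)]))
"
```

```text
t 4.32 pos [478.4  16.3  73.2] rot [3.141e+00 3.000e-03 3.033e+00] roll 0.0 total cm [ 0.12 -0.2   3.02] per row [ 0.01  -0.016  0.251] F [ 0.2 -0.7 -0.1] open 0.0
190 [(469, 0, -2), (456, 12, 54), (457, 17, 53), (458, 22, 53), (472, 30, -2)]
194 [(472, -1, 0), (459, 12, 55), (459, 17, 54), (460, 22, 54), (475, 29, -1)]
198 [(475, -1, -1), (461, 12, 55), (462, 17, 55), (463, 21, 53), (478, 29, -1)]
202 [(479, -2, -1), (464, 11, 54), (465, 16, 53), (465, 21, 54), (482, 29, -2)]
206 [(482, -2, -1), (466, 11, 54), (467, 16, 54), (468, 21, 53), (485, 28, 0)]
210 [(485, -2, -1), (469, 11, 54), (470, 16, 53), (470, 21, 53), (489, 28, -2)]
214 [(489, -3, -1), (471, 11, 55), (472, 15, 53), (473, 20, 54), (492, 28, 0)]
218 [(492, -3, -1), (474, 10, 55), (474, 15, 55), (476, 20, 53), (495, 28, -1)]
222 [(496, -4, -2), (477, 10, 54), (477, 15, 55), (478, 20, 54), (498, 27, 0)]
226 [(499, -4, -2), (480, 10, 53), (480, 15, 53), (481, 20, 54), (502, 27, -1)]
230 [(502, -4, -1), (413, 22, 234), (483, 14, 54), (483, 19, 54), (506, 27, -1)]
234 [(506, -5, -2), (467, 12, 98), (467, 16, 98), (468, 20, 98), (509, 26, -2)]
238 [(509, -5, -1), (468, 12, 102), (468, 16, 103), (468, 20, 102), (512, 26, 0)]
242 [(513, -6, -1), (467, 13, 108), (468, 16, 107), (468, 20, 108), (517, 26, -2)]
246 [(470, 6, 103), (467, 13, 112), (468, 16, 112), (469, 19, 110), (473, 24, 102)]
250 [(471, 7, 107), (467, 13, 116), (468, 16, 115), (468, 19, 115), (473, 24, 107)]
254 [(471, 7, 111), (467, 13, 120), (467, 16, 121), (468, 19, 120), (472, 23, 112)]
258 [(471, 7, 115), (467, 13, 124), (468, 16, 123), (468, 19, 123), (472, 23, 115)]
handle end z [46.48324849 54.9307907  57.15727054] blade z 4.194847925076251
```

View pics/4.png

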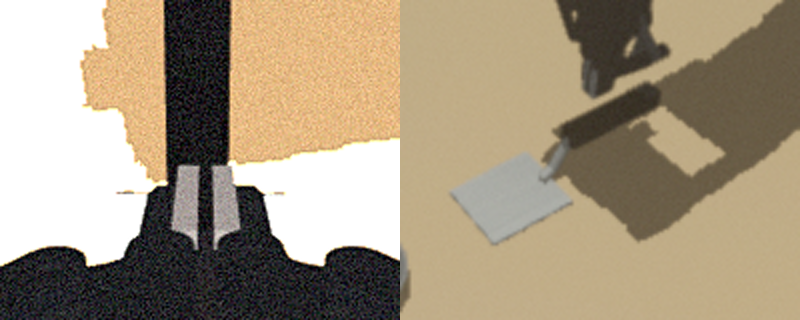

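```bash
python3 -c "
from h import *
print(r.tcp_to_tips,[k for k in dir(r) if k[0]!='_'])
c=cams.camera_params('wrist');print('cam pos',-c['R'].T@c['t'],c['R'].round(3).tolist(),r.sense()['qpos'])
s,d=cams.grab_frame('scene');W=pts(d,cams.camera_params('scene'));V=s.max(-1)
P=W[120:200,340:410][(V[120:200,340:410]<140)];P=P[(P[:,2]>65)&(abs(P[:,0]-477)<40)&(abs(P[:,1]-16)<30)]
print(len(P),np.sort(P[:,2])[:10].round(1),np.percentile(P[:,2],[2,5,10,50]))
"
```

```text
17.0 ['MotionError', 'sense', 'tcp_to_tips']
cam pos [412.36779408  22.31994729 233.62707948] [[0.109, 0.994, -0.001], [0.959, -0.105, 0.263], [0.261, -0.029, -0.965]] [ 3.09485040e-02  3.21476948e-01  2.06048855e+00 -4.06350508e-05
  7.58266023e-01 -1.43103301e+00]
1042 [92.8 93.8 94.2 94.2 96.  96.6 97.5 97.7 98.8 99.2] [103.38263379 111.53471845 125.81158784 197.79815067]
```

Both cameras put the shut fingertips near z=96 while the reported TCP is 73. So the real fingers stand about 40 mm higher than the reported pose says (tip ≈ reported z + 23). The earlier close at 43 gripped nothing, which is physical proof of the same thing. I'll correct for it by descending open, in stages, while watching the force.

>>> drive_tool --pt "0 0 0 0" --pt "0 0 0 0" --pt "0 0 0 0" --pt "0 0 0 0" --pt "0 0 0 0" --pt "0 0 1.0 0" --pt "0 0 1.0 0" --pt "0 0 1.0 0" --pt "0 0 0 0" --jaw 0

```text
clock: 5.22
eef_pos: [475.5, 16.2, 39.0]
tcp_rot: [-3.141, -0.004, 3.033]
contact_force: [-1.2, -0.1, 0.7]
opening: 0.997
```

>>> drive_tool --pt "0 0 0.7 0" --pt "0 0 0.7 0" --pt "0 0 0.7 0" --pt "0 0 0 0"

```text
clock: 5.55
eef_pos: [476.4, 16.3, 19.0]
tcp_rot: [-3.141, -0.002, 3.033]
contact_force: [-1.1, 0.2, 0.0]
opening: 1.001
```

>>> drive_tool --pt "0 0 0.5 0" --pt "0 0 0.5 0" --pt "0 0 0.5 0" --pt "0 0 0.4 0" --pt "0 0 0 0"

```text
clock: 5.97
eef_pos: [476.8, 16.3, 0.6]
tcp_rot: [-3.141, -0.001, 3.033]
contact_force: [-1.0, -0.1, -0.5]
opening: 1.001
```

>>> drive_tool --pt "0 0 0 0" --pt "0 0 0 0" --pt "0 0 0 0" --pt "0 0 0 0" --pt "0 0 0 0" --pt "0 0 0 0" --pt "0 0 0 0" --pt "0 0 0 0" --jaw 1 --force 25

```text
clock: 6.63
eef_pos: [477.3, 16.2, 1.5]
tcp_rot: [-3.142, 0.0, 3.033]
contact_force: [-0.7, 0.7, 3.0]
opening: 0.233
```

The opening is 0.233 (19.8 mm), so the handle is gripped. Now I pivot the spatula in the light grip, front edge up, by pressing the grip down and back around the blade's heel.

>>> drive_tool --pt "0.15 0 0.15 0" --pt "0.15 0 0.16 0" --pt "0.14 0 0.16 0" --pt "0.14 0 0.17 0" --pt "0 0 0 0"

```text
clock: 7.05
eef_pos: [472.2, 16.8, -4.8]
tcp_rot: [3.141, 0.002, 3.033]
contact_force: [0.3, -1.0, 5.2]
opening: 0.229
```

>>> drive_tool --pt "0.13 0 0.17 0" --pt "0.13 0 0.17 0" --pt "0.12 0 0.18 0" --pt "0.11 0 0.18 0" --pt "0 0 0 0"

```text
clock: 7.47
eef_pos: [467.5, 17.3, -11.8]
tcp_rot: [3.141, 0.002, 3.033]
contact_force: [0.5, -2.9, 4.2]
opening: 0.23
```

```bash
cat >> h.py <<'E'
def blade(n,lo,hi,x0,y0,rad=80):
    "plane fit to the blade seen by camera n: normal tilt, front mid"
    p,d=cams.grab_frame(n);W=pts(d,cams.camera_params(n));h=cv2.cvtColor(p,cv2.COLOR_RGB2HSV)
    m=(h[...,2]>100)&(h[...,1]<60)&(W[...,2]>lo)&(W[...,2]<hi)&(np.hypot(W[...,0]-x0,W[...,1]-y0)<rad)
    P=W[big(m)];A=np.c_[P[:,:2],np.ones(len(P))]
    k=np.linalg.lstsq(A,P[:,2],rcond=None)[0];k2=abs(P[:,2]-A@k)<4;k=np.linalg.lstsq(A[k2],P[k2,2],rcond=None)[0]
    c,s,a=rect(P[k2]);print(n,"blade",len(P),"tilt deg",np.degrees(np.arctan(np.hypot(*k[:2]))).round(1),"uphill deg",np.degrees(np.arctan2(k[1],k[0])).round(1),"z",np.percentile(P[k2,2],[1,50,99]).round(1),"ctr",c,s,a)
    return p
E
python3 -c "
from h import *
togo((477,14.5,43))
blade('top',-5,40,560,5);blade('scene',-5,40,560,5)"
```

```text
t 7.47 pos [467.5  17.3 -11.8] rot [3.141e+00 2.000e-03 3.033e+00] roll 0.0 total cm [-0.97 -0.18 -5.48] per row [-0.081 -0.015 -0.456] F [ 0.5 -2.9  4.2] open 0.23
top blade 1070 tilt deg 14.5 uphill deg -6.8 z [ 2.4 13.6 24.5] ctr [559.4   7.3] [69.8 81.9] 83.5
scene blade 857 tilt deg 13.3 uphill deg -5.5 z [ 5.2 15.8 24.9] ctr [542.4   9.6] [ 71.1 112.8] 83.6
```

Both cameras agree on a tilt of about 14°, front up. Now a firm grip, lift, turn to the drainer's axis and approach.

>>> drive_tool --pt "0 0 0 0" --pt "0 0 0 0" --pt "0 0 0 0" --pt "0 0 -1.2 0" --pt "0 0 -1.2 0" --pt "0 0 -1.2 0" --pt "0 0 -1.2 0" --pt "0 0 -1.2 0" --pt "0 0 -1.2 0" --pt "0 0 0 -0.091" --pt "0 0 0 -0.091" --pt "0 0 0 0" --force 110

```text
clock: 8.57
eef_pos: [465.8, 17.6, 59.8]
tcp_rot: [3.141, -0.001, -3.064]
contact_force: [0.2, -0.6, -2.3]
opening: 0.218
```

```bash
python3 -c "
from h import *
togo((433.7,-233.3,60),3.215,12)"
```

```text
t 8.57 pos [465.8  17.6  59.8] rot [ 3.141e+00 -1.000e-03 -3.064e+00] roll 0.004 total cm [ 5.040e+00 -2.478e+01 -2.000e-02] per row [ 4.200e-01 -2.065e+00 -1.000e-03] F [ 0.2 -0.6 -2.3] open 0.218
```

>>> drive_tool --pt "0.42 -2.07 0 0" --pt "0.42 -2.07 0 0" --pt "0.42 -2.07 0 0" --pt "0.42 -2.07 0 0" --pt "0.42 -2.07 0 0" --pt "0.42 -2.07 0 0" --pt "0.42 -2.07 0 0" --pt "0.42 -2.07 0 0" --pt "0.42 -2.07 0 0" --pt "0.42 -2.07 0 0" --pt "0.42 -2.07 0 0" --pt "0.42 -2.07 0 0"

```text
clock: 9.57
eef_pos: [433.6, -234.5, 59.4]
tcp_rot: [3.141, -0.001, -3.072]
contact_force: [0.3, 0.0, -1.8]
opening: 0.225
```

```bash
python3 -c "
from h import *
togo((433.7,-233.3,7),3.215,6)
blade('top',50,110,530,-226,60)
p=blade('scene',50,110,530,-226,60)
cv2.imwrite('pics/5.png',p[60:260,140:460,::-1])"
```

```text
t 9.57 pos [ 433.6 -234.5   59.4] rot [ 3.141e+00 -1.000e-03 -3.072e+00] roll -0.004 total cm [-0.02  0.12  5.24] per row [-0.004  0.02   0.874] F [ 0.3  0.  -1.8] open 0.225
top blade 1169 tilt deg 14.2 uphill deg 4.1 z [72.1 83.5 94.9] ctr [ 525.7 -228.2] [82.3 69.6] 3.6
scene blade 548 tilt deg 13.9 uphill deg 2.1 z [74.5 86.2 96.5] ctr [ 523.8 -230.5] [84.8 71.1] 3.8
```

View pics/5.png

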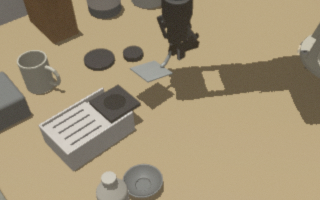

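The view shows the blade held tilted, in line in front of the pad. Descend and insert it under the overhang.

>>> drive_tool --pt "0 0 1.3 0" --pt "0 0 1.3 0" --pt "0 0 1.3 0" --pt "0 0 1.3 0" --pt "0 0 0 0" --pt "-1.0 0.05 0 0" --pt "-1.0 0.05 0 0" --pt "0 0 0 0"

```text
clock: 10.33
eef_pos: [458.0, -231.9, 9.1]
tcp_rot: [-3.14, 0.003, -3.068]
contact_force: [0.1, 1.1, -0.8]
opening: 0.219
```

```bash
python3 -c "
from h import *
togo((433.7,-233.3,7),3.215,6)
blade('top',10,60,550,-226,56)
p=blade('scene',10,60,550,-226,56)"
```

```text
t 10.33 pos [ 458.  -231.9    9.1] rot [-3.140e+00  3.000e-03 -3.068e+00] roll -0.0 total cm [2.43 0.04 0.21] per row [0.405 0.007 0.035] F [ 0.1  1.1 -0.8] open 0.219
top blade 1076 tilt deg 14.5 uphill deg 3.7 z [22.1 33.7 44.7] ctr [ 550.  -225.4] [82.1 71. ] 4.0
scene blade 547 tilt deg 14.0 uphill deg 3.2 z [23.8 35.6 45.7] ctr [ 546.9 -224.2] [83.2 73.7] 4.6
```

>>> drive_tool --pt "-0.9 0 0 0" --pt "-0.9 0 0 0" --pt "-0.9 0 0 0" --pt "-0.9 0 0 0" --pt "0 0 0 0" --pt "0 0 0 0"

```text
clock: 10.93
eef_pos: [490.9, -228.8, 7.9]
tcp_rot: [-3.141, 0.0, -3.068]
contact_force: [-0.3, -0.2, -1.8]
opening: 0.224
```

```bash
python3 -c "
from h import *
togo((433.7,-233.3,7),3.215,6)
d=cams.grab_frame('top')[1];W=pts(d,cams.camera_params('top'));print('pad z',np.median(W[162:182,395:415,2]))"
```

```text
t 10.93 pos [ 490.9 -228.8    7.9] rot [-3.141  0.    -3.068] roll 0.0 total cm [ 5.74 -0.03  0.09] per row [ 0.957 -0.005  0.015] F [-0.3 -0.2 -1.8] open 0.224
pad z 61.71595846945499
```

>>> drive_tool --pt "0 0 -0.6 0" --pt "-0.2 0 -0.95 0" --pt "-0.2 0 -0.95 0" --pt "-0.33 0 -0.8 0" --pt "-0.33 0 -0.8 0" --pt "0 0 0 0"

```text
clock: 11.48
eef_pos: [503.0, -228.8, 51.4]
tcp_rot: [-3.14, 0.004, -3.068]
contact_force: [0.5, -0.2, -1.0]
opening: 0.22
```

```bash
python3 -c "
from h import *
togo((433.7,-233.3,7),3.215,6)
p,d=cams.grab_frame('scene');W=pts(d,cams.camera_params('scene'));V=p.max(-1)
m=(V<110)&(W[...,2]>58)&(W[...,2]<150)&(abs(W[...,1]+215)<55)&(W[...,0]>585)&(W[...,0]<720)
P=W[big(m)];k=np.linalg.lstsq(np.c_[P[:,:2],np.ones(len(P))],P[:,2],rcond=None)[0];print(len(P),np.degrees(np.arctan(k[:2])),P.min(0),P.max(0))
cv2.imwrite('pics/6.png',cv2.resize(p[80:240,160:360,::-1],(600,480),interpolation=2))"
```

```text
t 11.48 pos [ 503.  -228.8   51.4] rot [-3.14   0.004 -3.068] roll -0.0 total cm [6.94 0.06 4.44] per row [1.157 0.01  0.739] F [ 0.5 -0.2 -1. ] open 0.22
1183 [-30.52273332  -3.85395815] [ 617.78365191 -261.67684345   58.1025539 ] [ 702.40012854 -166.86016098  109.17973794]
```

View pics/6.png

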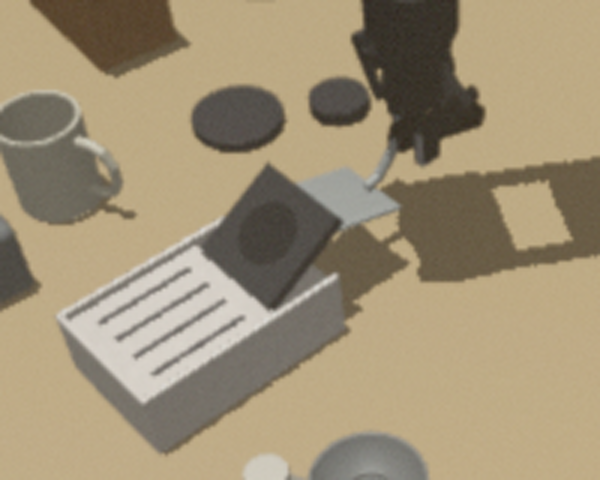

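The pad is tipped to about 30° by the tilted blade and its far edge bears on the riser. Continue the arc past upright.

>>> drive_tool --pt "-0.53 0 -0.69 0" --pt "-0.53 0 -0.69 0" --pt "-0.69 0 -0.53 0" --pt "-0.69 0 -0.53 0" --pt "-0.8 0 -0.33 0" --pt "-0.8 0 -0.33 0" --pt "-0.8 0 -0.15 0" --pt "-0.8 0 -0.1 0" --pt "-0.7 0 0 0" --pt "-0.7 0 0 0" --pt "-0.6 0 0 0" --pt "-0.6 0 0 0"

```text
clock: 12.53
eef_pos: [583.5, -221.9, 82.2]
tcp_rot: [3.141, -0.001, -3.068]
contact_force: [0.2, 0.6, -2.0]
opening: 0.222
```

```bash
python3 -c "
from h import *
togo((433.7,-233.3,7),3.215,6)
p,d=cams.grab_frame('scene')
cv2.imwrite('pics/7.png',cv2.resize(p[80:240,160:360,::-1],(600,480),interpolation=2))"
```

```text
t 12.53 pos [ 583.5 -221.9   82.2] rot [ 3.141e+00 -1.000e-03 -3.068e+00] roll -0.0 total cm [15.02 -0.03  7.52] per row [ 2.504 -0.006  1.253] F [ 0.2  0.6 -2. ] open 0.222
```

View pics/7.png

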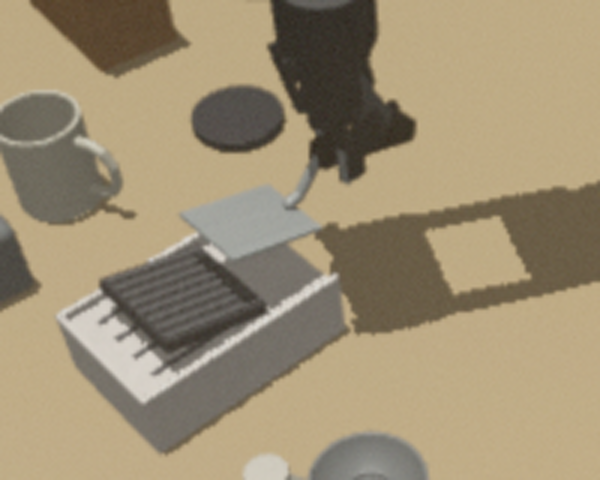

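The pad lies ribs up on the upper step, inside the walls. Retreat the spatula to open table and lower it until the heel just touches.

>>> drive_tool --pt "0.5 0 -0.8 0" --pt "1.4 0.5 -0.2 0" --pt "1.4 0.5 0 0" --pt "1.4 0.5 0 0" --pt "1.4 0.5 0 0" --pt "1.4 0.5 0 0" --pt "1.4 0.5 0 0" --pt "1.4 0.5 0 0" --pt "1.4 0.5 0 0" --pt "1.4 0.5 0 0" --pt "1.4 0.5 0 0" --pt "0 0 0 0"

```text
clock: 13.58
eef_pos: [431.1, -181.8, 92.5]
tcp_rot: [3.14, -0.003, -3.069]
contact_force: [-0.6, 0.9, -1.9]
opening: 0.217
```

>>> drive_tool --pt "0 0 1.5 0" --pt "0 0 1.5 0" --pt "0 0 1.5 0" --pt "0 0 1.5 0" --pt "0 0 1.5 0" --pt "0 0 1.0 0" --pt "0 0 0.5 0" --pt "0 0 0.3 0" --pt "0 0 0.3 0" --pt "0 0 0.2 0" --pt "0 0 0 0" --pt "0 0 0 0"

```text
clock: 14.58
eef_pos: [435.1, -183.0, -5.2]
tcp_rot: [-3.141, 0.001, -3.068]
contact_force: [0.3, -0.2, -1.2]
opening: 0.221
```

```bash
python3 -c "
from h import *
togo((433.7,-233.3,-11),3.215,6)
blade('top',-6,60,530,-170,56)"
```

```text
t 14.58 pos [ 435.1 -183.    -5.2] rot [-3.141e+00  1.000e-03 -3.068e+00] roll -0.0 total cm [ 0.51 -5.01  0.58] per row [ 0.085 -0.835  0.097] F [ 0.3 -0.2 -1.2] open 0.221
top blade 1062 tilt deg 14.0 uphill deg 5.2 z [ 7.7 19.1 30.1] ctr [ 527.3 -176.4] [81.9 70.6] 4.0
```

Lower the last 5–6 mm to contact, then ease the grip and open.

>>> drive_tool --pt "0 0 0.3 0" --pt "0 0 0.2 0" --pt "0 0 0 0" --pt "0 0 0 0"

```text
clock: 14.97
eef_pos: [434.6, -182.8, -10.7]
tcp_rot: [3.141, -0.0, -3.068]
contact_force: [-0.4, 0.4, -0.9]
opening: 0.215
```

>>> drive_tool --pt "0 0 0 0" --pt "0 0 0 0" --pt "0 0 0 0" --pt "0 0 0 0" --force 20

```text
clock: 15.3
eef_pos: [434.8, -182.8, -10.5]
tcp_rot: [-3.142, 0.0, -3.068]
contact_force: [-0.9, 0.6, -1.5]
opening: 0.22
```

>>> drive_tool --pt "0 0 0 0" --pt "0 0 0 0" --pt "0 0 0 0" --pt "0 0 0 0" --pt "0 0 0 0" --pt "0 0 0 0" --pt "0 0 0 0" --pt "0 0 0 0" --pt "0 0 0 0" --pt "0 0 0 0" --jaw 0

```text
clock: 16.13
eef_pos: [434.8, -182.8, -10.5]
tcp_rot: [-3.142, -0.0, -3.068]
contact_force: [-0.5, 0.6, -0.0]
opening: 0.999
```

>>> drive_tool --pt "0 0 -1.0 0" --pt "0 0 -1.0 0" --pt "0 0 -1.5 0" --pt "0 0 -2.0 0" --pt "0 0 -2.0 0" --pt "0 0 -2.0 0" --pt "0 0 -2.0 0" --pt "0 0 -2.0 0" --pt "0 0 -2.0 0" --pt "0 0 0 0"

```text
clock: 16.97
eef_pos: [437.0, -183.8, 149.1]
tcp_rot: [-3.138, 0.006, -3.068]
contact_force: [1.3, 0.2, -0.1]
opening: 1.003
```

```bash
python3 -c "
from h import *
togo((433.7,-233.3,-11),3.215,6)
blade('top',-6,30,530,-170,60);p=blade('scene',-6,30,530,-170,60)
for n in ('top','scene'):
    g,d=cams.grab_frame(n);W=pts(d,cams.camera_params(n));V=g.max(-1)
    m=(V<110)&(W[...,2]>58)&(W[...,2]<80)&(abs(W[...,1]+212)<54)&(W[...,0]>650)&(W[...,0]<815)
    P=W[big(m)];k=np.linalg.lstsq(np.c_[P[:,:2],np.ones(len(P))],P[:,2],rcond=None)[0];c=rect(P);e=c[0]-(697,-214)
    print(n,'pad tilt',np.degrees(np.arctan(k[:2])).round(1),'z',np.median(P[:,2]),c,'drainer xy',e@(.9973,.0732),e@(-.0732,.9973))
    m=(V<110)&(W[...,2]>52)&(W[...,2]<75)&(abs(W[...,1]-250)<60)&(abs(W[...,0]-650)<60)
    if m.sum()>50: print('round',rect(W[big(m)]))
g0=np.load('pics/top0rgb.npy').astype(int);g1=cams.grab_frame('top')[0].astype(int);print('round region diff',abs(g0-g1)[150:200,180:235].mean())
cv2.imwrite('pics/8.png',p[:,:,::-1])"
```

```text
t 16.97 pos [ 437.  -183.8  149.1] rot [-3.138  0.006 -3.068] roll -0.0 total cm [ 0.69 -4.92 16.01] per row [ 0.115 -0.82   2.668] F [ 1.3  0.2 -0.1] open 1.003
top blade 1076 tilt deg 0.3 uphill deg -169.6 z [-1.5  2.2  5.9] ctr [ 529.4 -176.2] [86.7 71.5] 4.0
scene blade 701 tilt deg 1.0 uphill deg 166.5 z [0.6 4.  7.4] ctr [ 527.1 -176.7] [86.4 74.4] 2.4
top pad tilt [ 0.1 -0.4] z 66.32489889235625 (array([ 752. , -208.7]), array([92.5, 91.8]), 4.7) drainer xy 55.23946 1.2596900000000113
round (array([654.4, 233. ]), array([89.4, 85.5]), 0.7)
scene pad tilt [-0.5 -0.9] z 67.85051700083658 (array([ 751.2, -212.9]), array([ 87.9, 102.6]), 4.5) drainer xy 54.13418000000004 -2.870410000000009
round (array([654. , 233.7]), array([87.1, 86.4]), 0.6)
round region diff 5.499393939393939
```

View pics/8.png

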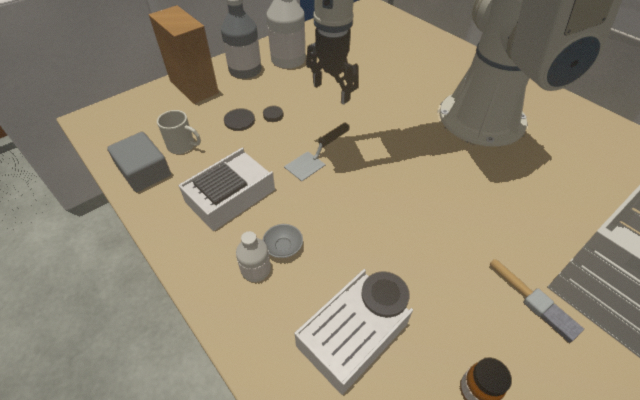

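The final view shows the pad ribs up on the upper step at (220,182), the spatula flat on the table at (315,155), the round pad unmoved and the gripper clear. Handing in.

```bash
python3 -c "
from rig import job
print(job.sign_off())"
```

```text
the job is handed in; nothing more can be done
None
```

The square pad is upside down on the upper step of its drainer, and the spatula is back flat on the open table. I handed the job in at about 17 s of the 48 s allowed; no verdict was reported.

**How it was done:** The move interface only turns the tool about its own vertical axis, so I could not tilt the spatula with the wrist itself. Instead I gripped the handle lightly at 25 N and pressed it down around the blade's heel, which tilted the front edge up about 14°. I then gripped at 110 N, slid the blade under the pad's overhang and lifted it in an arc until the pad went over the riser.

**Last checks, from both fixed cameras:**

| Item | Measured | Required |
|---|---|---|
| Pad tilt | within 1° of flat, ribs up | within 10° of upside down |
| Pad middle beyond the riser | 54–55 mm | 20 to 90 mm |
| Pad off the centre line | +1 mm (top), -3 mm (scene) | within 30 mm |
| Pad top face height | 66–68 mm, so its middle is about 61 mm | middle under 72 mm |
| Spatula tilt | 1° or less | under 10° |
| Spatula blade height | 2–4 mm | underside under 12 mm |

- **On the way:** one picture during the lift showed the pad at about 30° on the blade, which was tilted 14° (20° and 10° are needed). I did not measure the contact force between them.
- **Round pad:** it looks unmoved in the pictures, but I did not measure how far it may have shifted.
- **Robot:** the gripper is open and clear of everything.

**What disagreed:** The fingers really stand about 40 mm higher than the reported TCP position says. My first grasp therefore closed above the handle on nothing; I measured the offset with the cameras, corrected for it, and the second grasp held.

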